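# Fit the spacer and hold the spread snap ring at the groove of the wheel axle

## Robot

A 6-joint arm with a two-finger parallel gripper is mounted at the origin on the work surface; the furniture and walls round the work are solid. World frame = base frame: x ahead of the robot, y to its left, z up, the work surface at z = 0. Lengths are in m, angles in rad, forces in N, time in s.
With the tool pointing down it reaches from about 0.375 to 0.975 m from the base axis. Payload 3.8 kg.
Tool frame: the origin (TCP) lies on the centre line of the jaws, within the pads' length; the fingertips stand 17 mm ahead of it and the grasp point (between the pads) lies 2 mm behind it (bot.tip_extent is the distance from the TCP to the fingertips, in m); z points along the fingers, y is the line along which they close (so a half turn about z gives the same grasp; the last joint's range is limited). The gripper opens to 85 mm and grips with 20 to 120 N. Pads are 22 mm wide; open, the fingers measure 114 mm over their backs; the gripper's body (76 mm by 85 mm) begins 54 mm behind the grasp point. The pads swing forward as they close: fully open they stand 13 mm farther back than shut.
Start: joints at [-0.037, 0.264, 1.604, -0, 1.274, -0.037], TCP at [0.675, -0, 0.248] pointing down, gripper open.
Joint ranges: [-2.63, 2.63], [-0.94, 2.18], [0.31, 2.57], [-1.31, 4.45], [0, 2.66], [-2.55, 2.55]. Speed limits (rad/s): [2.57, 2.57, 3.14, 3.14, 3.14, 3.14].

## Interface

Orientations are given as a rotation vector (axis times angle).
In Python, from workcell import readout, read_camera, finish_job, bot gives the robot as it stands.
- The arm moves only by the tool jog_arm, never from a script. Its argument "deltas" is one flat list of numbers, 7 for each row, row after row: the shift along the tool's x, y, z in m, then the turn, a rotation vector about the tool's x, y, z in degrees, then the gripper command: -1 is shut, 1 is fully open, values between are in proportion. A call has 1 to 8 rows; each row is the pose to reach, as a shift and turn from the pose commanded when the call began, along the tool's axes at that moment; what a row does not reach only later rows make up. A row lasts 1/10 s, in which the tool goes at most 50 mm and 8.59 degrees, less where a joint would pass 70% of its speed; a pose out of reach is approached as far as the arm can. A call with a gripper value outside its range is refused whole. The fingers move at their own pace and stop on an object; "squeeze" is the grip in N (left out, the last holds). Time passes only in rows, so rows that repeat a pose let the fingers close. It gives the time, the measured TCP pose, the force, the opening and the grip force at its end, in the units of the state.
- readout.read_state(): the state, without advancing time (a new reading comes with each control period).
- read_camera(name): name is "scene" or "side" or "wrist"; returns a dict with "color" (420x560x3 uint8, blue, green, red), "fx", "fy", "cx", "cy" (pixels), "origin" and "attitude" of the camera in the world. Camera axes: x right, y down, z forward; pixel columns grow to the right and rows downward; lengths in m; the calibration is good to about 2 mm. The wrist camera is an equidistant fisheye: a pixel r from the principal point sees the ray r / f radians off the axis. A picture is of the moment at which its call begins. There is no depth.
- finish_job(): hands the job in; it is judged then, once.
The state is a dict: "time": time; "q": joint angles; "joint_vel": joint speeds; "joint_torque": joint torques, N m; "tool_pos": TCP position; "tcp_rot": TCP orientation; "wrist_force": force on the tool from outside, world axes, zero at the start; "torque": the same for the moment, N m; "width": opening from 0.0 (shut) to 1.0 (fully open); "grip_force": force on a finger pad.
Only numpy, scipy, OpenCV 4.12 (cv2) and the standard library are available. Lean on these libraries where they do the work, as an engineer would, in place of code of your own. Each camera call takes 0.05 s, during which the arm holds its last target. There are 200 camera calls.

## Task

Reassemble the axle of the pottery wheel: first slip the loose steel spacer collar over the upright axle stub, right down onto its shoulder, and let go of it. Then take the snap-ring pliers by their handles off the wooden rest, squeeze them so that the ring in their tips is fully spread, bring the spread ring over the stub and slide it down, level, until it is at the groove above the spacer. Finish while still holding: the handles stay squeezed and the ring stays spread round the stub at the groove, clear of the spacer and not pressed against the stub, and the other things on the bench are left where they are.

Things in the scene. Friction and masses are not known exactly. Their poses are not given: they have to be found in the camera images.
- spacer_center (a point): loose plain steel collar, outer diameter 50, bore 29, height 14, lying flat on the bench, 90 g; this point is its centre, half-way up (7 above its underside)
- handles (a point): snap-ring pliers, 210 long, 0.2 kg, lying flat; point midway between the black handles, where to grip, half-way up their 16 height; x axis along the pliers to the ring, z up. Width there over the outer faces (along y): 58 free, 40 fully squeezed, faces then parallel to x. It balances 30 ahead of this point. Squeezing (3 N to start, 6 N to the stop; grip with 20 to 40 N) spreads the ring
- ring (a point): centre of the snap ring in the pliers' tips as it is when spread; fixed to the pliers, 138 ahead of the handles point along x and 10.5 below. Ring 3 thick, in the plane of x and y; fully spread it is round, inside diameter 31, outside 39, so the stub passes with 3.5 to spare all round; free, it is too narrow for the stub
- lever_left (a joint): angle of the left handle, rad: 0 free (ring shut), 0.13 fully squeezed to the stop (ring fully spread); the right handle turns equally
- groove (a point): upright steel axle stub, diameter 24, on a fixed round grey foot (diameter 100, 12 high; on it a hub, 44 in diameter tapering to 38). This point is on the stub's axis half-way up its dark groove, which is 8 high (58 to 66 above the bench; diameter 19)
- stub_top (a point): centre of the top of the axle stub, 92 above the bench, 30 above the groove's middle; the rim is chamfered
- shoulder (a point): centre of the shoulder (top of the hub, 36 above the bench) on which the spacer sits; the seated spacer's centre is 7 above it, its top 50 above the bench
- tile: plain pale test tile, 60 x 42 x 8, loose bystander; origin at the centre of its underside
- rib: wooden kidney-shaped rib, 41 x 94 x 6, loose bystander; origin at the centre of its underside
- lid: small round jar lid, 49 across, 15 high, loose bystander; origin at the centre of its underside
- trim_tool: trimming tool with wooden handle and wire loop, 150 long, loose bystander; origin at the centre of its underside
- rest: fixed wooden rest that carries the pliers; origin on the bench under the handles point. Base 100 x 50 x 6; two cross bars, 24 high, 10 thick, 84 wide, their middles 42 ahead and behind of the origin along its x, so that fingers can go down beside the handles between them
Mind the look-alikes: they are no part of the job. Of the things that look like the part that bears spacer_center, the middle-sized one is meant.

How it is judged:
By the outcome, as a careful person would: the job done as asked, in the order asked, and still so for the second after the job is handed in, while the arm keeps its last pose, push and grip.
It also fails if it takes over 54 s, if anything falls off the work surface, if the arm or the gripper's body presses on something with over 40 N, if the wrist force passes 120 N, or if a joint passes its speed limit or range.

## Working session

There is one attempt and no reset: what is moved stays moved. The work goes in short steps, Python scripts to look and compute and a tool call to move; the robot and the scene stay as the last step left them, time stands still between calls to the robot, and variables do not carry over. Pictures are saved under pics/ and viewed, at most 10 in all, crops included, and the job is handed in when it is done.

Besides the shell and the picture viewer there is one more tool, called after ">>>" in YAML: its name, and indented under it one key for each argument. jog_arm: Moves the arm, as the interface text tells. Its arguments: {"type":"object","properties":{"deltas":{"type":"array"},"squeeze":{"type":"number"}},"required":["deltas"]}

```bash
ls; mkdir -p pics; python3 - <<'E'
from workcell import readout, read_camera, bot
import cv2,numpy as np,pickle
d={}
for n in("scene","side","wrist"):
    c=read_camera(n); d[n]=c; cv2.imwrite(f"pics/{n}0.png",c["color"]); print(n,c["fx"],c["cx"],c["cy"],np.round(c["origin"],3),np.round(c["attitude"],3).tolist())
pickle.dump(d,open("c0.pkl","wb"))
print(readout.read_state()); print([a for a in dir(bot) if a[0]!='_'])
E
```

```text
pics
scene 410.4312446665674 276.9287752258782 208.19080641010683 [ 0.055 -0.348  0.779] [-2.231, 1.134, -0.4]
side 463.89762452325044 278.07624533875816 214.93913627070367 [ 0.333 -0.967  0.735] [-2.156, 0.175, -0.122]
wrist 325.19226210127806 281.44907281015026 206.5939409247324 [0.674 0.066 0.373] [2.876, 0.001, -0.004]
{'time': 0.15, 'q': array([-3.69118569e-02,  2.64619696e-01,  1.60509259e+00, -2.38509227e-05,
        1.27369355e+00, -3.68867177e-02]), 'joint_vel': array([ 2.83082335e-03, -7.39224246e-04, -4.51484510e-03,  1.67963430e-03,
        5.76838043e-04, -2.20432369e-05]), 'joint_torque': array([-4.44535381e-04, -5.15905774e+01, -3.67958951e+01, -2.06692371e-04,
        8.09489022e-03,  2.50629785e-05]), 'tool_pos': array([6.74449827e-01, 2.91733825e-06, 2.47203875e-01]), 'tcp_rot': array([-2.22053272e+00, -2.22049245e+00,  1.96369145e-03]), 'wrist_force': array([ 0.11256497, -0.57488923,  0.46390972]), 'torque': array([ 0.05188216,  0.00917237, -0.00865976]), 'grip_force': 0.0, 'width': 0.997615800852229}
['MotionError', 'tip_extent']
```

View pics/scene0.png

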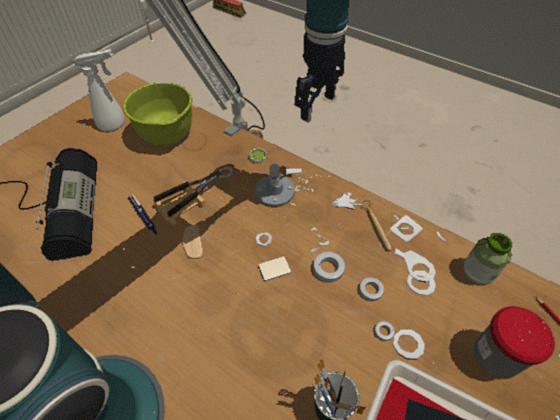

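View pics/side0.png

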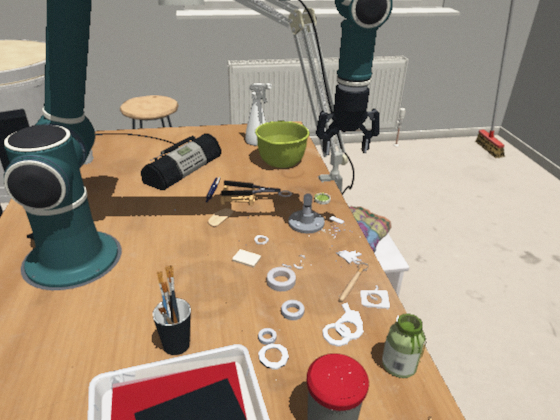

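View pics/wrist0.png

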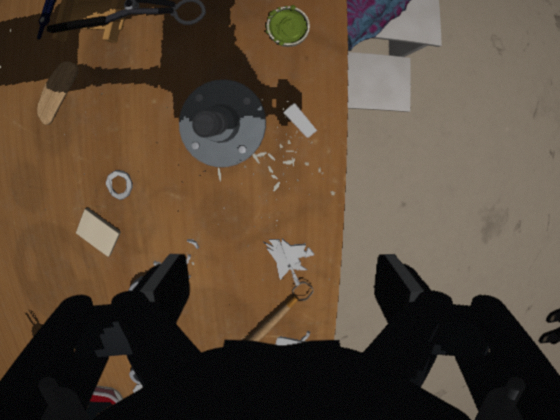

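The scene view shows grey collars at about (328,267) large, (372,289) middle and (384,330) small. The stub top is near (275,168), the pliers' handles near (187,197) and the ring near (226,172). In the side view the middle collar is at (292,310), the stub at (308,200) and the pliers at about (255,188).

```bash
cat > h.py <<'E'
import numpy as np,cv2
from scipy.spatial.transform import Rotation as R
def rays(c,uv,fish=False):
    uv=np.atleast_2d(np.asarray(uv,float)); x=(uv[:,0]-c["cx"])/c["fx"]; y=(uv[:,1]-c["cy"])/c["fy"]
    if fish:
        r=np.hypot(x,y)+1e-12; d=np.c_[np.sin(r)*x/r,np.sin(r)*y/r,np.cos(r)]
    else: d=np.c_[x,y,np.ones(len(x))]; d/=np.linalg.norm(d,axis=1)[:,None]
    return R.from_rotvec(c["attitude"]).apply(d)
def plane(c,uv,z,fish=False):
    d=rays(c,uv,fish); o=np.asarray(c["origin"]); return o+d*((z-o[2])/d[:,2])[:,None]
def proj(c,p,fish=False):
    q=R.from_rotvec(c["attitude"]).inv().apply(np.atleast_2d(p)-c["origin"])
    if fish:
        n=np.hypot(q[:,0],q[:,1])+1e-12; t=np.arctan2(n,q[:,2]); x,y=q[:,0]/n*t,q[:,1]/n*t
    else: x,y=q[:,0]/q[:,2],q[:,1]/q[:,2]
    return np.c_[x*c["fx"]+c["cx"],y*c["fy"]+c["cy"]]
def topdown(c,ctr,z,half,n=600,fish=True,yaw=0):
    "orthographic-rectified picture of plane z: right=+x(yaw), up=+y"
    g=(np.arange(n)+.5)/n*2*half-half; X,Y=np.meshgrid(g,-g); k,s=np.cos(yaw),np.sin(yaw)
    P=np.stack([ctr[0]+k*X-s*Y,ctr[1]+s*X+k*Y,np.full_like(X,z)],-1).reshape(-1,3)
    uv=proj(c,P,fish).astype(np.float32).reshape(n,n,2)
    return cv2.remap(c["color"],uv[...,0],uv[...,1],cv2.INTER_CUBIC)
E
python3 - <<'E'
from h import *; import pickle
d=pickle.load(open("c0.pkl","rb")); np.set_printoptions(precision=4,suppress=True)
f=lambda n,uv,z:print(n,uv,plane(d[n],uv,z,n=="wrist")[0])
for a,b in(((328,267),(281,279)),((372,289),(292,310)),((384,330),(267,336))):
    f("scene",a,.014);f("side",b,.012)
print("stub");f("scene",(275,168),.092);f("side",(308,198),.092);f("wrist",(207,123),.092)
print("ring");f("scene",(226,172),.03);f("wrist",(189,11),.03)
print("handle");f("scene",(160,192),.03);f("scene",(172,212),.03);f("wrist",(50,26),.03)
E
```

```text
scene (328, 267) [ 0.4895 -0.1645  0.014 ]
side (281, 279) [ 0.4947 -0.1688  0.012 ]
scene (372, 289) [ 0.4982 -0.2658  0.014 ]
side (292, 310) [ 0.5004 -0.2701  0.012 ]
scene (384, 330) [ 0.4332 -0.3261  0.014 ]
side (267, 336) [ 0.4364 -0.3332  0.012 ]
stub
scene (275, 168) [0.6009 0.0582 0.092 ]
side (308, 198) [0.6041 0.0466 0.092 ]
wrist (207, 123) [0.6089 0.0653 0.092 ]
ring
scene (226, 172) [0.5656 0.1868 0.03  ]
wrist (189, 11) [0.5735 0.1922 0.03  ]
handle
scene (160, 192) [0.4198 0.2726 0.03  ]
scene (172, 212) [0.3926 0.2042 0.03  ]
wrist (50, 26) [0.3799 0.2103 0.03  ]
```

>>> jog_arm:
  deltas: [-0.3, -0.175, 0.05, 0, 0, 0, 1, -0.3, -0.175, 0.05, 0, 0, 0, 1, -0.3, -0.175, 0.05, 0, 0, 0, 1, -0.3, -0.175, 0.05, 0, 0, 0, 1, -0.3, -0.175, 0.05, 0, 0, 0, 1, -0.3, -0.175, 0.05, 0, 0, 0, 1, -0.3, -0.175, 0.05, 0, 0, 0, 1, -0.3, -0.175, 0.05, 0, 0, 0, 1]

```text
time: 0.95
tool_pos: [0.4961, -0.3041, 0.1968]
tcp_rot: [-2.226, -2.214, 0.004]
wrist_force: [0.6, 0.3, 0.3]
width: 1.0
grip_force: 0.0
```

>>> jog_arm:
  deltas: [0, 0, 0, 0, 0, 0, 1, 0, 0, 0, 0, 0, 0, 1, 0, 0, 0, 0, 0, 0, 1]

```text
time: 1.25
tool_pos: [0.5009, -0.2988, 0.1985]
tcp_rot: [2.219, 2.223, 0.001]
wrist_force: [0.9, 0.5, -0.2]
width: 1.001
grip_force: 0.0
```

```bash
python3 - <<'E'
from h import *; from workcell import *
s=readout.read_state(); print(s["tool_pos"],s["tcp_rot"],s["time"])
c=read_camera("wrist"); print(c["origin"],c["attitude"])
cv2.imwrite("pics/w1.png",np.hstack([topdown(c,(.5,-.26),.014,.11,400),cv2.resize(c["color"],(400,300)).copy() if 0 else np.pad(cv2.resize(c["color"],(400,300)),((0,100),(0,0),(0,0)))]))
import pickle; pickle.dump(c,open("c1.pkl","wb"))
E
```

```text
[ 0.50094181 -0.29881113  0.19852513] [2.21909717e+00 2.22337532e+00 6.81513707e-04] 1.25
[ 0.50044937 -0.23249598  0.32417415] [2.87640809e+00 3.11650355e-03 3.75459337e-04]
```

View pics/w1.png

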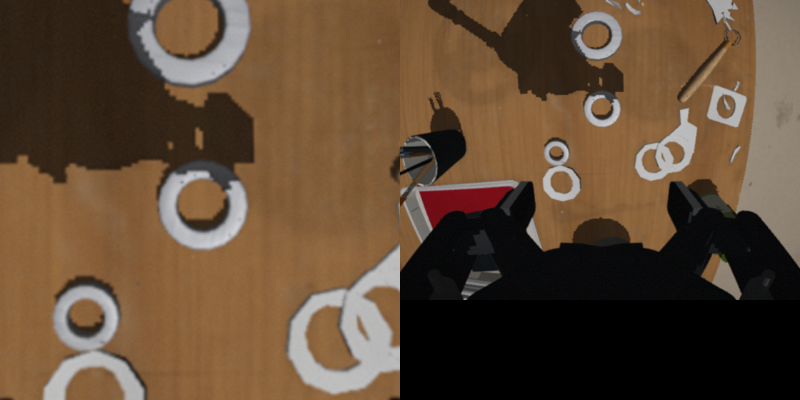

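Wrist view: the middle collar is centred in the rectified crop at (203,206), with an outer diameter of about 48 mm, so it lies near (0.5015, -0.263). The surroundings are clear for closing along x.

>>> jog_arm:
  deltas: [0.036, 0, 0.05, 0, 0, 0, 0.41, 0.036, 0, 0.1, 0, 0, 0, 0.41, 0.036, 0, 0.13, 0, 0, 0, 0.41, 0.036, 0, 0.13, 0, 0, 0, 0.41, 0.036, 0, 0.13, 0, 0, 0, 0.41, 0.036, 0, 0.13, 0, 0, 0, 0.41, 0.036, 0, 0.13, 0, 0, 0, 0.41]
  squeeze: 30

```text
time: 2.0
tool_pos: [0.5024, -0.2653, 0.0715]
tcp_rot: [2.217, 2.218, 0.002]
wrist_force: [0.1, 0.0, 0.2]
width: 0.71
grip_force: 0.0
```

```bash
python3 - <<'E'
from h import *; from workcell import *
s=readout.read_state(); print(s["tool_pos"],s["tcp_rot"],s["width"],bot.tip_extent)
c=read_camera("wrist"); 
cv2.imwrite("pics/w2.png",np.hstack([topdown(c,s["tool_pos"][:2],.014,.06,400),np.pad(cv2.resize(c["color"],(400,300)),((0,100),(0,0),(0,0)))]))
for z in(.051,.045,.039):print(proj(c,s["tool_pos"]*[1,1,0]+[.03,0,z],True))
E
```

```text
[ 0.50240367 -0.26533771  0.0714656 ] [2.21744276 2.21768619 0.00223539] 0.7103746978921598 0.017
[[342.29766353 258.1410057 ]]
[[340.24067444 253.350644  ]]
[[338.30616095 248.85953799]]
```

View pics/w2.png

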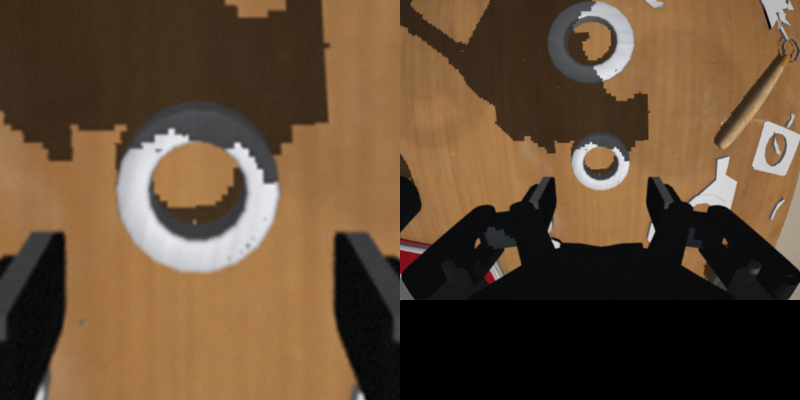

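Wrist view: the collar sits between the jaws at rectified (198,188), near (0.5018, -0.262). The fingertips clear it on both sides.

>>> jog_arm:
  deltas: [0.002, 0.001, 0.02, 0, 0, 0, 0.41, 0.002, 0.001, 0.035, 0, 0, 0, 0.41, 0.002, 0.001, 0.042, 0, 0, 0, 0.41, 0.002, 0.001, 0.045, 0, 0, 0, 0.41, 0.002, 0.001, 0.045, 0, 0, 0, 0.41, 0.002, 0.001, 0.045, 0, 0, 0, 0.41]

```text
time: 2.65
tool_pos: [0.5013, -0.2623, 0.0237]
tcp_rot: [2.221, 2.221, 0.0]
wrist_force: [-0.0, 0.1, -0.4]
width: 0.708
grip_force: 0.0
```

```bash
python3 - <<'E'
from h import *; from workcell import *
c=read_camera("wrist");s=readout.read_state(); print(s["tool_pos"],s["tcp_rot"],s["width"],s["wrist_force"],s["time"])
E
```

```text
[ 0.50147848 -0.26235767  0.02385956] [2.22080644e+00 2.22066459e+00 3.64177283e-04] 0.7020552232483076 [-0.32460543  0.5726524   0.40989221] 2.7
```

>>> jog_arm:
  deltas: [0, 0, 0.003, 0, 0, 0, 0.41, 0, 0, 0.003, 0, 0, 0, -0.2, 0, 0, 0.003, 0, 0, 0, -0.2, 0, 0, 0.003, 0, 0, 0, -0.2, 0, 0, 0.003, 0, 0, 0, -0.2, 0, 0, 0.003, 0, 0, 0, -0.2]
  squeeze: 40

```text
time: 3.3
tool_pos: [0.5013, -0.2622, 0.0209]
tcp_rot: [2.221, 2.221, 0.0]
wrist_force: [-1.6, 0.7, 5.3]
width: 0.555
grip_force: 41.4
```

>>> jog_arm:
  deltas: [0, 0, -0.04, 0, 0, 0, -0.2, 0, 0, -0.08, 0, 0, 0, -0.2, 0, 0, -0.12, 0, 0, 0, -0.2, 0.03, 0.01, -0.15, 0, 0, 0, -0.2, 0.06, 0.02, -0.15, 0, 0, 0, -0.2, 0.1, 0.04, -0.15, 0, 0, 0, -0.2]

```text
time: 3.9
tool_pos: [0.5413, -0.1623, 0.1717]
tcp_rot: [2.222, 2.217, 0.001]
wrist_force: [0.8, -0.3, -1.0]
width: 0.555
grip_force: 41.9
```

>>> jog_arm:
  deltas: [0.04, 0.015, 0, 0, 0, 0, -0.2, 0.08, 0.03, 0, 0, 0, 0, -0.2, 0.12, 0.045, 0, 0, 0, 0, -0.2, 0.16, 0.06, 0, 0, 0, 0, -0.2, 0.18, 0.063, 0, 0, 0, 0, -0.2, 0.18, 0.063, 0, 0, 0, 0, -0.2, 0.18, 0.063, 0, 0, 0, 0, -0.2, 0.18, 0.063, 0, 0, 0, 0, -0.2]

```text
time: 4.7
tool_pos: [0.6035, 0.0171, 0.1697]
tcp_rot: [-2.222, -2.22, 0.002]
wrist_force: [-0.2, -0.2, -1.0]
width: 0.558
grip_force: 41.9
```

```bash
python3 - <<'E'
from h import *; from workcell import *
c=read_camera("wrist");s=readout.read_state(); print(s["tool_pos"],s["tcp_rot"],s["width"],s["grip_force"],s["time"])
import pickle; pickle.dump((c,s),open("c3.pkl","wb"))
t=s["tool_pos"]
print(proj(c,t+[0,0,-.006],True),proj(c,t+[0,0,-.014],True),proj(c,[.605,.06,.092],True),proj(c,[.605,.06,.036],True))
cv2.imwrite("pics/w3.png",cv2.resize(c["color"][20:320,90:490],(800,600),interpolation=cv2.INTER_CUBIC))
E
```

```text
[0.60353796 0.0168379  0.16990882] [-2.22262295e+00 -2.21989573e+00  1.17642064e-03] 0.5512628634453002 41.88038371503353 4.75
[[282.42151419 272.73115652]] [[282.40081854 265.11976214]] [[284.62900131 157.53070987]] [[284.0594957 149.5141878]]
```

View pics/w3.png

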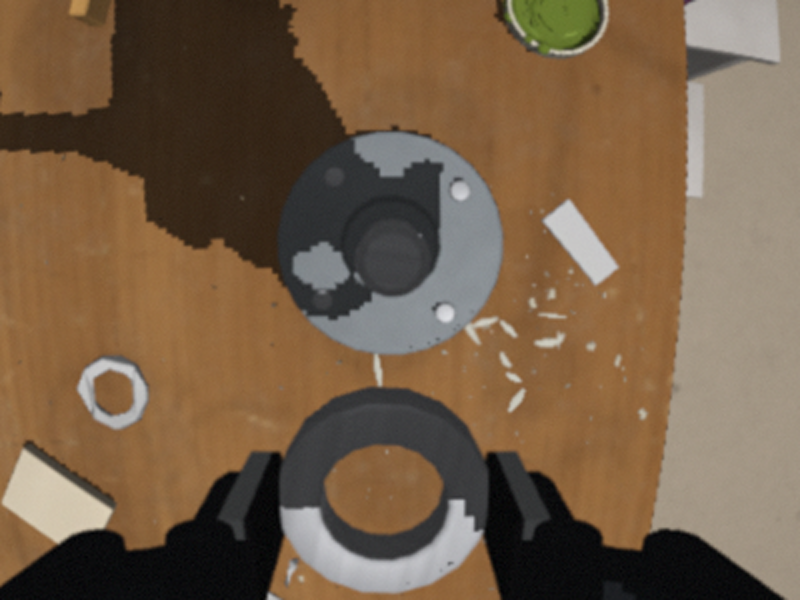

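Wrist view (2x crop, offset 90,20): the foot circle is centred at (390,242) and the stub top at about (393,258). The held collar spans x 279–489 and y 387–592, with its bore top rim spanning x 323–445 and y 443–558.

```bash
cat >> h.py <<'E'
def ext(c,p,r,off=(90,20),k=2):
    a=np.linspace(0,2*np.pi,181); q=(proj(c,np.asarray(p)+np.c_[r*np.cos(a),r*np.sin(a),0*a],True)-off)*k
    return np.round(np.r_[q.min(0),q.max(0)],1)
E
python3 - <<'E'
from h import *; import pickle
c,s=pickle.load(open("c3.pkl","rb")); t=s["tool_pos"]
I=lambda x,y:(90+x/2,20+y/2)
foot=plane(c,I(390.5,242.5),.012,True)[0]; top=plane(c,I(393,258),.092,True)[0]; print(foot,top)
p=np.r_[foot[:2],0]
print("foot",ext(c,p+[0,0,.012],.05),"top",ext(c,p+[0,0,.092],.012),"hub",ext(c,p+[0,0,.036],.019))
for dz in(-.005,-.008):
  print(dz,"coltop",ext(c,t+[0,0,dz],.025),"bot",ext(c,t+[0,0,dz-.014],.025),"bore",ext(c,t+[0,0,dz],.0145),ext(c,t+[0,0,dz-.014],.0145))
E
```

```text
[0.60618209 0.06507472 0.012     ] [0.60616235 0.06539204 0.092     ]
foot [276.2 128.1 504.4 354.4] top [354.7 220.8 431.4 296.8] hub [343.3 198.8 438.8 293.5]
-0.005 coltop [273.9 401.2 495.8 598.6] bot [282.7 382.8 486.8 568. ] bore [320.2 447.6 449.5 562.2] [325.3 425.6 444.2 533.2]
-0.008 coltop [275.9 397.  493.7 591.7] bot [284.5 379.3 485.  562. ] bore [321.3 442.5 448.3 555.6] [326.4 421.4 443.2 527.5]
```

>>> jog_arm:
  deltas: [0.03, 0.0027, 0, 0, 0, 0, -0.2, 0.0484, 0.0027, 0, 0, 0, 0, -0.2, 0.0484, 0.0027, 0.025, 0, 0, 0, -0.2, 0.0484, 0.0027, 0.045, 0, 0, 0, -0.2, 0.0484, 0.0027, 0.045, 0, 0, 0, -0.2, 0.0484, 0.0027, 0.045, 0, 0, 0, -0.2, 0.0484, 0.0027, 0.045, 0, 0, 0, -0.2]

```text
time: 5.45
tool_pos: [0.6077, 0.0657, 0.1267]
tcp_rot: [2.222, 2.219, 0.002]
wrist_force: [0.8, -0.9, -0.6]
width: 0.553
grip_force: 41.9
```

```bash
python3 - <<'E'
from h import *; from workcell import *
c=read_camera("wrist");s=readout.read_state(); t=s["tool_pos"];print(t,s["tcp_rot"],s["width"],s["grip_force"],s["time"])
p=np.array([.6062,.0652,0]);o=(180,160);k=4
print("stubtop",ext(c,p+[0,0,.092],.012,o,k),"bore",ext(c,t+[0,0,-.0065],.0145,o,k),ext(c,t+[0,0,-.0205],.0145,o,k))
cv2.imwrite("pics/w4.png",cv2.resize(c["color"][160:310,180:380],(800,600),interpolation=cv2.INTER_CUBIC))
E
```

```text
[0.60785567 0.06587905 0.12691309] [2.22119544 2.21919244 0.00308277] 0.5620299303349273 41.859358102083206 5.5
stubtop [307.  270.1 486.9 435.9] bore [282.  327.  538.7 555.3] [291.8 284.1 527.8 498.3]
```

View pics/w4.png

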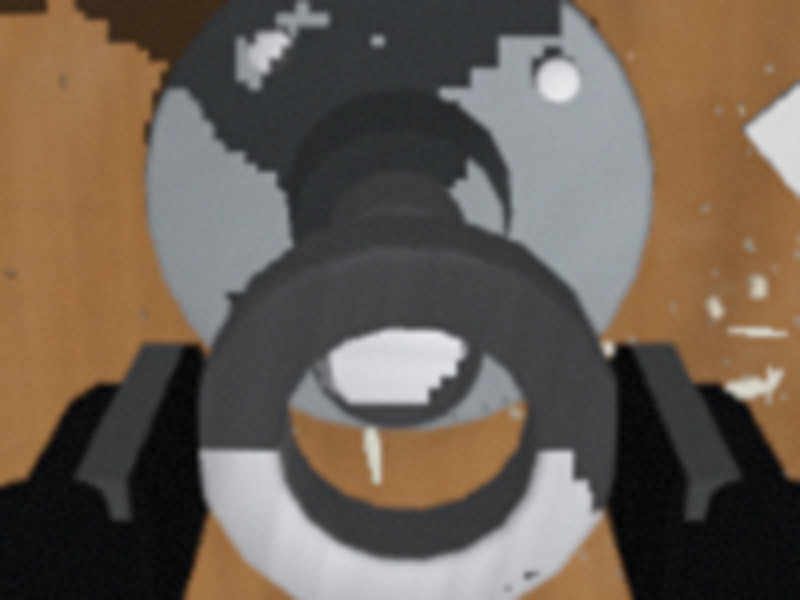

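The stub top is visible through the bore at about (400,350), with the bore at about (409,445). The collar is roughly 1.3 mm too far in +x and about right in y, so I'll shift and descend.

>>> jog_arm:
  deltas: [0, -0.0012, 0, 0, 0, 0, -0.2, 0, -0.0012, 0.008, 0, 0, 0, -0.2, 0, -0.0012, 0.016, 0, 0, 0, -0.2, 0, -0.0012, 0.024, 0, 0, 0, -0.2, 0, -0.0012, 0.024, 0, 0, 0, -0.2, 0, -0.0012, 0.024, 0, 0, 0, -0.2]

```text
time: 6.1
tool_pos: [0.605, 0.0664, 0.1005]
tcp_rot: [-2.221, -2.221, 0.002]
wrist_force: [-0.0, -0.4, -1.2]
width: 0.554
grip_force: 41.9
```

>>> jog_arm:
  deltas: [0, 0, 0.012, 0, 0, 0, -0.2, 0, 0, 0.024, 0, 0, 0, -0.2, 0, 0, 0.036, 0, 0, 0, -0.2, 0, 0, 0.041, 0, 0, 0, -0.2, 0, 0, 0.041, 0, 0, 0, -0.2]

```text
time: 6.6
tool_pos: [0.6043, 0.0663, 0.0585]
tcp_rot: [-2.22, -2.22, 0.004]
wrist_force: [0.2, -0.2, -1.0]
width: 0.556
grip_force: 41.9
```

>>> jog_arm:
  deltas: [0, 0, 0.001, 0, 0, 0, -0.2, 0, 0, 0.002, 0, 0, 0, -0.2, 0, 0, 0.0025, 0, 0, 0, -0.2, 0, 0, 0.0025, 0, 0, 0, -0.2]

```text
time: 7.0
tool_pos: [0.6057, 0.0664, 0.0581]
tcp_rot: [2.221, 2.221, 0.001]
wrist_force: [-0.5, 0.2, -0.3]
width: 0.557
grip_force: 41.9
```

>>> jog_arm:
  deltas: [0, 0, 0.0015, 0, 0, 0, -0.2, 0, 0, 0.0015, 0, 0, 0, -0.2, 0, 0, 0.0015, 0, 0, 0, 0.5, 0, 0, 0.0015, 0, 0, 0, 0.6, 0, 0, 0.0015, 0, 0, 0, 0.6, 0, 0, 0.0015, 0, 0, 0, 0.6]

```text
time: 7.6
tool_pos: [0.6054, 0.0664, 0.0562]
tcp_rot: [-2.221, -2.221, 0.0]
wrist_force: [-0.0, 0.3, -0.3]
width: 0.802
grip_force: 0.0
```

>>> jog_arm:
  deltas: [0, 0, -0.02, 0, 0, 0, 0.6, 0, 0, -0.05, 0, 0, 0, 0.6, 0, 0, -0.1, 0, 0, 0, 1, 0, 0, -0.14, 0, 0, 0, 1, 0.02, -0.05, -0.16, 0, 0, 0, 1, 0.03, -0.09, -0.16, 0, 0, 0, 1, 0.03, -0.13, -0.16, 0, 0, 0, 1, 0.03, -0.13, -0.16, 0, 0, 0, 1]

```text
time: 8.4
tool_pos: [0.4701, 0.0965, 0.2151]
tcp_rot: [-2.218, -2.221, 0.005]
wrist_force: [0.8, 0.9, -0.6]
width: 1.0
grip_force: 0.0
```

>>> jog_arm:
  deltas: [0, 0, 0, 0, 0, 0, 1, 0, 0, 0, 0, 0, 0, 1, 0, 0, 0, 0, 0, 0, 1]

```text
time: 8.7
tool_pos: [0.4768, 0.0963, 0.2166]
tcp_rot: [2.222, 2.221, 0.001]
wrist_force: [-0.1, 0.4, -0.2]
width: 1.003
grip_force: 0.0
```

```bash
python3 - <<'E'
from h import *; from workcell import *; import pickle
c=read_camera("wrist");s=readout.read_state(); t=s["tool_pos"];print(t,s["tcp_rot"],s["width"],s["grip_force"],s["time"])
pickle.dump((c,s),open("c5.pkl","wb"))
cv2.imwrite("pics/w5.png",cv2.resize(c["color"][0:300,100:500],(800,600),interpolation=cv2.INTER_CUBIC))
E
```

```text
[0.47672722 0.09629313 0.2164027 ] [2.22172033e+00 2.22077986e+00 3.58112761e-04] 0.9989884221275975 0.0 8.75
```

View pics/w5.png

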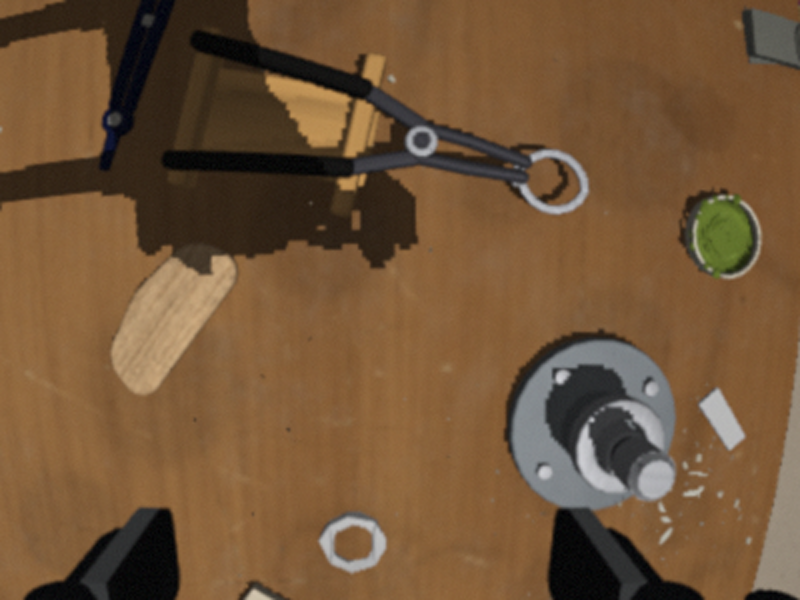

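Wrist view (2x crop, offset 100,0): the collar is seated on the hub at (618,445). The pliers' handles run (197,40)–(370,88) and (168,160)–(350,167), with the pivot at (421,140) and the ring centre at (556,182).

```bash
python3 - <<'E'
from h import *; import pickle
c,s=pickle.load(open("c5.pkl","rb")); np.set_printoptions(precision=4,suppress=True)
P=lambda x,y,z:plane(c,(100+x/2,y/2),z,True)[0]
a,b=P(197,40,.036),P(370,88,.036); d,e=P(168,160,.036),P(350,167,.036); pv=P(421,140,.032); r=P(556,182,.0215)
an=lambda v:np.degrees(np.arctan2(v[1],v[0]))
print(a,b,d,e,pv,r); print("angles",an(b-a),an(e-d),(an(b-a)+an(e-d))/2,an(r-pv),an(r-(a+d)/2),np.linalg.norm((r-pv)[:2]))
yaw=np.radians((an(b-a)+an(e-d))/2); 
for y in (yaw,np.arctan2(*(r-pv)[1::-1])): print("H",r-.138*np.array([np.cos(y),np.sin(y),0]))
print("stubtop",P(655,478,.092),"foot",P(593,422,.012))
# per-pixel dark handle extents near the grip station
H=r-.138*np.array([np.cos(yaw),np.sin(yaw),0])
im=topdown(c,H[:2],.036,.05,400,True,yaw); cv2.imwrite("pics/t6.png",im)
g=im.max(2); 
for col in (180,200,220): print(col,''.join('#' if v<45 else '.' for v in g[::5,col]))
E
```

```text
[0.3973 0.2643 0.036 ] [0.4799 0.2359 0.036 ] [0.3837 0.2045 0.036 ] [0.4706 0.1975 0.036 ] [0.5039 0.2114 0.032 ] [0.5729 0.1951 0.0215]
angles -18.982093293632104 -4.594670922677902 -11.788382108155004 -13.309199845502778 -12.165972111620254 0.07096966421686599
H [0.4378 0.2233 0.0215]
H [0.4386 0.2268 0.0215]
stubtop [0.6057 0.0649 0.092 ] foot [0.6034 0.0679 0.012 ]
180 ................########...............................#########................
200 ................########...............................#########................
220 .................########.............................##########....#........##.
```

>>> jog_arm:
  deltas: [0.02, -0.006, 0, 0, 0, 8, 1, 0.04, -0.012, 0, 0, 0, 16, 1, 0.06, -0.018, 0, 0, 0, 24, 1, 0.08, -0.024, 0, 0, 0, 32, 1, 0.1, -0.03, 0, 0, 0, 40, 1, 0.12, -0.036, 0.01, 0, 0, 48, 1, 0.127, -0.039, 0.016, 0, 0, 56, 1, 0.127, -0.039, 0.016, 0, 0, 62, 1]

```text
time: 9.55
tool_pos: [0.4362, 0.2243, 0.1989]
tcp_rot: [3.05, 0.754, -0.004]
wrist_force: [-0.3, 0.5, -1.0]
width: 0.998
grip_force: 0.0
```

>>> jog_arm:
  deltas: [0, 0, 0, 0, 0, 8, 1, 0, 0, 0, 0, 0, 16, 1, 0, 0, 0, 0, 0, 24, 1, 0, 0, 0, 0, 0, 32, 1, 0, 0, 0, 0, 0, 40, 1, 0, 0, 0, 0, 0, 40, 1, 0, 0, 0, 0, 0, 40, 1, 0, 0, 0, 0, 0, 40, 1]

```text
time: 10.35
tool_pos: [0.4368, 0.2234, 0.2002]
tcp_rot: [3.125, -0.325, -0.0]
wrist_force: [-0.1, 0.3, 0.3]
width: 1.0
grip_force: 0.0
```

```bash
python3 - <<'E'
from h import *; from workcell import *; import pickle
c=read_camera("wrist");s=readout.read_state(); t=s["tool_pos"];print(t,s["tcp_rot"],s["q"],s["time"])
print(np.round(R.from_rotvec(s["tcp_rot"]).as_matrix(),3))
pickle.dump((c,s),open("c6.pkl","wb"))
im=topdown(c,(.505,.209),.030,.12,600,True,np.radians(-12.2))[100:500]
cv2.imwrite("pics/w6.png",cv2.resize(im,(800,533),interpolation=cv2.INTER_CUBIC))
E
```

```text
[0.43670656 0.22339279 0.20018059] [ 3.12453612e+00 -3.25851400e-01 -3.42870788e-04] [ 4.22044241e-01 -5.15971522e-02  2.04255951e+00  1.46151501e-05
  1.15087495e+00  2.20065921e+00] 10.4
[[ 0.978 -0.206 -0.   ]
 [-0.206 -0.978 -0.   ]
 [-0.     0.    -1.   ]]
```

View pics/w6.png

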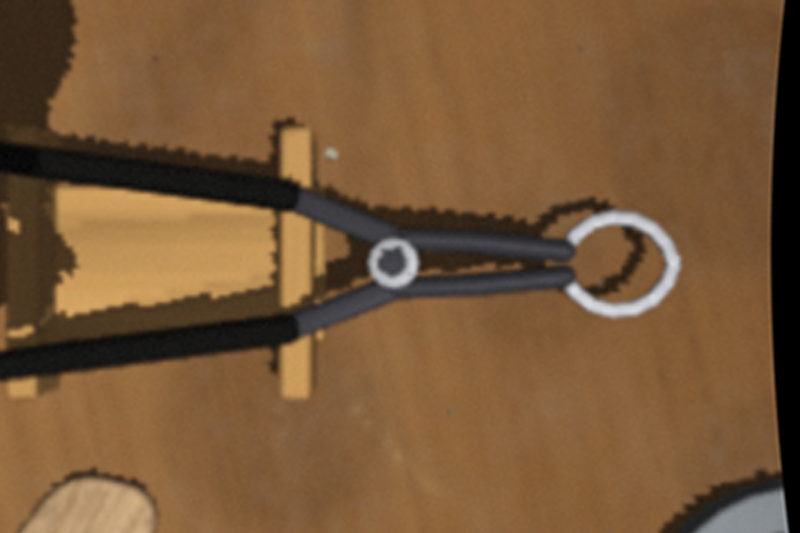

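Rectified view (0.3 mm/px): the pivot is at (393,263), the ring at (624,264) and the front rest bar at x≈297. The handle midline is at y≈260.5, so the yaw is about -12.4°.

```bash
python3 - <<'E'
from h import *; import pickle
np.set_printoptions(precision=4,suppress=True)
c,s=pickle.load(open("c6.pkl","rb")); c5,s5=pickle.load(open("c5.pkl","rb"));yw=np.radians(-12.2); k,sn=np.cos(yw),np.sin(yw)
def P(x,y,z):
    X=(x-400)*.0003;Y=(266.5-y)*.0003; w=[.505+k*X-sn*Y,.209+sn*X+k*Y,.030]
    return plane(c,proj(c,w,True),z,True)[0]
t=s["tool_pos"]; M=R.from_rotvec(s["tcp_rot"]).as_matrix()
for n,a in dict(frontbar=(297,263,.024),pivot=(393,263,.034),ring=(624,264,.0215),hand=(155,260.5,.036),lug=(572,262,.0215),handfront=(297,260.5,.036)).items():
    p=P(*a); print(n,p,"tool",(p-t)@M)
Q=lambda x,y,z:plane(c5,(100+x/2,y/2),z,True)[0]
for q in (Q(362,123,.024),Q(194,108,.024),Q(421,140,.034),Q(556,182,.0215)): print("c5",q,(q-t)@M)
E
```

```text
frontbar [0.4745 0.2167 0.024 ] tool [ 0.0384 -0.0013  0.1762]
pivot [0.5031 0.2105 0.034 ] tool [ 0.0677 -0.0011  0.1662]
ring [0.5728 0.1951 0.0215] tool [ 0.1391 -0.0004  0.1787]
hand [0.4349 0.226  0.036 ] tool [-0.0023 -0.0022  0.1642]
lug [0.5573 0.1991 0.0215] tool [ 0.123  -0.0011  0.1787]
handfront [0.4757 0.2171 0.036 ] tool [ 0.0395 -0.002   0.1642]
c5 [0.4761 0.2209 0.024 ] [ 0.0391 -0.0057  0.1762]
c5 [0.3934 0.2319 0.024 ] [-0.0441  0.0006  0.1762]
c5 [0.5037 0.2111 0.034 ] [ 0.0681 -0.0018  0.1662]
c5 [0.5729 0.1951 0.0215] [ 0.1392 -0.0004  0.1787]
```

>>> jog_arm:
  deltas: [0.006, -0.0015, 0.04, 0, 0, 0.5, 1, 0.006, -0.0015, 0.08, 0, 0, 0.5, 1, 0.006, -0.0015, 0.12, 0, 0, 0.5, 1, 0.006, -0.0015, 0.15, 0, 0, 0.5, 1, 0.006, -0.0015, 0.165, 0, 0, 0.5, 1, 0.006, -0.0015, 0.17, 0, 0, 0.5, 1, 0.006, -0.0015, 0.17, 0, 0, 0.5, 1, 0.006, -0.0015, 0.17, 0, 0, 0.5, 1]
  squeeze: 32

```text
time: 11.2
tool_pos: [0.4437, 0.2241, 0.0314]
tcp_rot: [-3.122, 0.341, -0.003]
wrist_force: [-0.3, -0.5, -0.2]
width: 0.998
grip_force: 0.0
```

>>> jog_arm:
  deltas: [0, 0, 0, 0, 0, 0, 0.4, 0, 0, 0, 0, 0, 0, 0.4, 0, 0, 0, 0, 0, 0, -0.3, 0, 0, 0, 0, 0, 0, -0.3, 0, 0, 0, 0, 0, 0, -0.3, 0, 0, 0, 0, 0, 0, -0.3, 0, 0, 0, 0, 0, 0, -0.3, 0, 0, 0, 0, 0, 0, -0.3]

```text
time: 12.0
tool_pos: [0.4447, 0.2247, 0.0328]
tcp_rot: [-3.12, 0.342, -0.006]
wrist_force: [-1.5, -0.5, 9.4]
width: 0.446
grip_force: 32.0
```

>>> jog_arm:
  deltas: [0, 0, -0.01, 0, 0, 0, -0.3, 0, 0, -0.03, 0, 0, 0, -0.3, 0, 0, -0.05, 0, 0, 0, -0.3, 0, 0, -0.08, 0, 0, 0, -0.3, 0, 0, -0.1, 0, 0, 0, -0.3, 0.01, 0.02, -0.1, 0, 0, 0, -0.3, 0.02, 0.04, -0.1, 0, 0, 0, -0.3, 0.03, 0.06, -0.1, 0, 0, 0, -0.3]

```text
time: 12.8
tool_pos: [0.4586, 0.1579, 0.1307]
tcp_rot: [3.123, -0.341, -0.0]
wrist_force: [-0.3, -0.3, -2.0]
width: 0.447
grip_force: 32.9
```

>>> jog_arm:
  deltas: [0.01, 0.02, 0, 0, 0, 0, -0.3, 0.02, 0.04, 0, 0, 0, 0, -0.3, 0.032, 0.06, 0, 0, 0, 0, -0.3, 0.032, 0.06, 0, 0, 0, 0, -0.3, 0.032, 0.06, 0, 0, 0, 0, -0.3, 0.032, 0.06, 0, 0, 0, 0, -0.3, 0.032, 0.06, 0, 0, 0, 0, -0.3]

```text
time: 13.5
tool_pos: [0.4768, 0.0937, 0.1302]
tcp_rot: [-3.123, 0.34, 0.001]
wrist_force: [0.6, 1.0, -2.5]
width: 0.444
grip_force: 33.0
```

```bash
python3 - <<'E'
from h import *; from workcell import *; import pickle
s=readout.read_state(); t=s["tool_pos"]; M=R.from_rotvec(s["tcp_rot"]).as_matrix(); print(t,s["tcp_rot"],s["width"],s["grip_force"],s["wrist_force"],s["torque"],s["time"])
d={n:read_camera(n) for n in("scene","side","wrist")}; pickle.dump((d,s),open("c7.pkl","wb"))
pts=np.array([t+M@[.130,0,.0105],[.606,.0658,.092],[.606,.0658,.043]])
for n in d: print(n,proj(d[n],pts,n=="wrist").round(1).tolist())
def crop(n):
    u,v=proj(d[n],pts[1])[0].astype(int); a=d[n]["color"][v-38:v+37,u-50:u+50]; print(n,u-50,v-38)
    return cv2.resize(a,(400,300),interpolation=cv2.INTER_CUBIC)
w=cv2.resize(d["wrist"]["color"][0:150,180:380],(800,600),interpolation=cv2.INTER_CUBIC)
w=cv2.resize(w[:,:],(400,300))
cv2.imwrite("pics/w7.png",np.vstack([np.hstack([crop("scene"),crop("side")]),np.hstack([w,w*0])]))
E
```

```text
[0.47682742 0.09371869 0.1302279 ] [-3.12296346e+00  3.40492212e-01  6.09177656e-04] 0.44406303082589027 32.97493278980255 [ 0.64328972  0.9803309  -2.51381222] [0.00478416 0.0316593  0.04869316] 13.5
scene [[273.0, 157.4], [273.7, 165.4], [273.8, 179.6]]
side [[306.8, 185.3], [307.1, 194.2], [306.1, 209.5]]
wrist [[281.7, -22.7], [280.5, -4.6], [280.6, 22.2]]
scene 223 127
side 257 156
```

```bash
python3 - <<'E'
from h import *; import pickle
d,s=pickle.load(open("c7.pkl","rb"))
r=lambda a,k:cv2.resize(a,None,fx=k,fy=k,interpolation=cv2.INTER_CUBIC)
sc=r(d["scene"]["color"][138:188,240:306],6); si=r(d["side"]["color"][166:216,274:340],6)
w=r(d["wrist"]["color"][0:60,215:347],6)
im=np.zeros((600,800,3),np.uint8); im[:300,:396]=sc; im[:300,400:796]=si; w=w[:300,:]; im[300:600,:792]=w
cv2.imwrite("pics/w7.png",im)
E
```

```text
(no output)
```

View pics/w7.png

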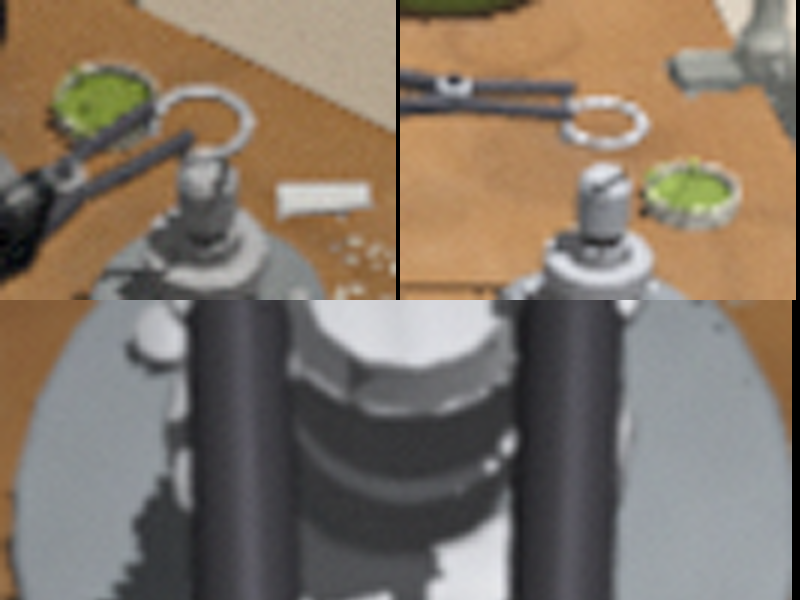

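Wrist panel: the jaws straddle the stub and are laterally centred on it. The ring centre is at (274,158) in the scene image and (308,186) in the side image, with the stub top at (274,166) and (308,196). The spread ring is round and almost exactly above the stub.

```bash
python3 - <<'E'
from h import *; import pickle; from scipy.optimize import least_squares as L
np.set_printoptions(precision=4,suppress=True)
d,s=pickle.load(open("c7.pkl","rb")); t=s["tool_pos"]; M=R.from_rotvec(s["tcp_rot"]).as_matrix()
tri=lambda a,b,x0:L(lambda p:np.r_[proj(d["scene"],p)[0]-a,proj(d["side"],p)[0]-b],x0)
ring=tri((273.67,157.8),(307.9,186.0),[.6,.06,.12]); stub=tri((274.2,166.0),(307.7,195.6),[.6,.06,.09])
for n,o in(("ring",ring),("stub",stub)): print(n,o.x,o.fun,"tool",(o.x-t)@M)
dl=ring.x-stub.x; print("ring-stub",dl,"tool axes",dl@M)
c=d["wrist"]; I=lambda x,y:(215+(x+.5)/6-.5,(y-300+.5)/6-.5)
# jaw mid-line at rows, plane z ~ t-.0105+..
for y in(310,590):
  for l,r in ((190,520),(290,620)): pass
  p=plane(c,I(405,y),t[2]-.0085,True)[0]; print("jawmid",(p-t)@M)
for z,y,x in((.092,412,408),(.066,500,405)):
  p=plane(c,I(x,y),z,True)[0]; print("stub near edge",z,p,(p-t)@M)
E
```

```text
ring [0.6065 0.0658 0.1169] [ 0.0372 -0.1916 -0.1407  0.1749] tool [ 0.1326 -0.0007  0.0133]
stub [0.6082 0.066  0.0876] [-0.021   0.1074  0.0792 -0.0959] tool [ 0.1343 -0.0013  0.0425]
ring-stub [-0.0018 -0.0002  0.0292] tool axes [-0.0017  0.0006 -0.0292]
jawmid [0.1173 0.0002 0.0085]
jawmid [0.0963 0.0002 0.0085]
stub near edge 0.092 [0.593  0.0676 0.092 ] [0.1191 0.0005 0.0382]
stub near edge 0.066 [0.5922 0.068  0.066 ] [0.1182 0.0003 0.0642]
```

>>> jog_arm:
  deltas: [0.0012, 0, 0.006, 0, 0, 0, -0.3, 0.0012, 0, 0.012, 0, 0, 0, -0.3, 0.0012, 0, 0.018, 0, 0, 0, -0.3, 0.0012, 0, 0.024, 0, 0, 0, -0.3, 0.0012, 0, 0.03, 0, 0, 0, -0.3, 0.0012, 0, 0.035, 0, 0, 0, -0.3, 0.0012, 0, 0.035, 0, 0, 0, -0.3, 0.0012, 0, 0.035, 0, 0, 0, -0.3]

```text
time: 14.45
tool_pos: [0.4783, 0.0927, 0.0951]
tcp_rot: [3.123, -0.342, -0.001]
wrist_force: [0.4, -0.5, -2.0]
width: 0.446
grip_force: 33.0
```

```bash
python3 - <<'E'
from h import *; from workcell import *; import pickle
s=readout.read_state(); t=s["tool_pos"]; M=R.from_rotvec(s["tcp_rot"]).as_matrix(); print(t,s["tcp_rot"],s["width"],s["grip_force"],s["wrist_force"],s["torque"],s["time"])
d={n:read_camera(n) for n in("scene","side","wrist")}; pickle.dump((d,s),open("c8.pkl","wb"))
# bright silver mask around the ring in scene/side: compare with c7 (ring above) to isolate ring
for n,z in(("scene",0),("side",0)):
    p=proj(d[n],t+M@[.130,0,.0105])[0]; st=proj(d[n],[.606,.0658,t[2]-.0105])[0]
    u,v=p.astype(int); print(n,"pred ring",p,"stub axis",st,"crop",u-14,v-10)
    a=d[n]["color"].max(2)[v-10:v+11,u-14:u+15]
    print('\n'.join(''.join('%3d '%(x) for x in r) for r in a))
E
```

```text
[0.47834223 0.09273734 0.09511807] [ 3.12280946e+00 -3.42140958e-01 -5.52272451e-04] 0.4457408311453664 32.97534227371216 [ 0.41158896 -0.50644886 -1.99376727] [-0.01738149  0.01063161 -0.04733634] 14.45
scene pred ring [273.92977783 168.00309404] stub axis [273.70496765 167.59382531] crop 259 158
135 138 124 120 151 157 130 123 141 151 149 152 152 147 148 149 156 154 153 155 153 155 155 157 157 157 153 150 152 
132 137 119 102 120 127 129 138 148 149 149 146 152 145 147 153 152 152 156 157 155 152 153 154 154 156 155 156 154 
123 124 114 105 114 133 146 148 146 152 144 143 148 150 153 153 153 156 156 155 154 156 155 160 154 154 156 157 159 
109 109 107 113 126 141 150 154 150 150 142 147 146 151 147 150 151 151 151 155 153 156 158 155 154 154 152 154 157 
107 102 117 132 143 154 152 154 149 144 146 142 151 153 158 153 156 155 154 153 154 159 151 155 159 155 154 159 159 
136 119 134 152 157 154 150 150 151 147 165 173 166 180 179 172 173 170 174 172 158 155 154 151 156 153 155 154 153 
155 151 154 154 157 156 143 144 152 156 191 195 175 179 182 180 175 184 192 180 165 164 155 151 158
[... 3505 characters left out ...]
192 192 189 192 194 191 190 194 182 177 168 136 132 177 199 180 170 195 215 192 174 147  79  93 114 123 125 134 142 
193 189 190 193 192 195 195 194 194 191 181 136 100 111 120 128 134 137 128 136 161 173 149 156 139 117 135 144 139 
193 192 189 191 195 196 193 194 192 188 182 156  98 110 125 130 141 127 110 131 166 186 188 188 176 160 164 146 125 
192 189 193 190 193 194 196 184 158 137 138 131  91 105 121 122 122 114  98 141 190 191 185 185 186 187 183 169 159 
193 192 192 191 191 194 199 169 104  93  93  85  70  74  87  89  78  77  73 157 211 205 193 185 184 187 187 185 186 
193 193 196 191 191 193 203 174  95  95  94  90  70  46  45  50  51  52 118 185 212 218 207 193 183 185 185 186 186
```

>>> jog_arm:
  deltas: [0, 0, 0.006, 0, 0, 0, -0.3, 0, 0, 0.012, 0, 0, 0, -0.3, 0, 0, 0.018, 0, 0, 0, -0.3, 0, 0, 0.023, 0, 0, 0, -0.3, 0, 0, 0.023, 0, 0, 0, -0.3, 0, 0, 0.023, 0, 0, 0, -0.3, 0, 0, 0.023, 0, 0, 0, -0.3]

```text
time: 15.3
tool_pos: [0.4786, 0.0928, 0.0724]
tcp_rot: [-3.123, 0.342, -0.001]
wrist_force: [-0.4, -0.1, -2.1]
width: 0.448
grip_force: 33.0
```

```bash
python3 - <<'E'
from h import *; from workcell import *; import pickle
s=readout.read_state(); t=s["tool_pos"]; M=R.from_rotvec(s["tcp_rot"]).as_matrix(); print(t,s["tcp_rot"],s["width"],s["grip_force"],s["wrist_force"],s["torque"],s["time"])
d={n:read_camera(n) for n in("scene","side","wrist")}; pickle.dump((d,s),open("c9.pkl","wb"))
n="side"; p=proj(d[n],t+M@[.130,0,.0105])[0]
for z in(.05,.058,.062,.066): print(z,proj(d[n],[.606,.0658,z])[0]-[292,192])
print(p-[292,192])
a=d[n]["color"].max(2)[192:216,292:321]
print('\n'.join(''.join('%3d '%(x) for x in r) for r in a))
n="scene"; print(proj(d[n],t+M@[.130,0,.0105])[0]-[259,162],proj(d[n],[.606,.0658,.062])[0]-[259,162])
a=d[n]["color"].max(2)[162:186,259:288]
print('\n'.join(''.join('%3d '%(x) for x in r) for r in a))
E
```

```text
[0.47863641 0.0928348  0.07243792] [-3.12282020e+00  3.41953952e-01 -5.79286741e-04] 0.4481787288948859 32.9711776971817 [-0.39763604 -0.06006559 -2.09484584] [-0.02057568  0.05423562  0.01141096] 15.3
0.05 [14.22847379 15.38489691]
0.058 [14.38733501 12.91425128]
0.062 [14.46718627 11.6723863 ]
0.066 [14.54731996 10.42612903]
[14.39843945 11.90429279]
181 180 181 178 182 179 179 177 174 174 179 180 173 175 172 173 173 172 171 172 167 168 175 180 176 178 175 184 195 
178 182 178 179 180 179 178 176 177 178 176 178 175 182 198 202 203 196 188 178 175 177 179 179 190 196 188 188 182 
180 179 179 173 173 178 180 177 176 177 177 173 179 202 220 230 227 221 208 190 180 177 175 167 179 189 188 168 150 
178 184 182 178 176 179 181 177 177 174 175 169 172 211 225 229 229 228 224 202 178 181 168 162 166 171 182 176 169 
177 178 180 180 178 179 180 180 178 176 178 161 156 190 214 226 228 230 227 213 191 182 173 150 154 179 192 191 172 
153 151 154 158 156 153 154 159 165 165 169 153 135 182 207 220 227 227 226 211 182 165 143 173 194 187 187 185 170 
124 119 121 119 120 118 117 122 136 132 138
[... 4221 characters left out ...]
129 142 145 147 135  99  76  81  88  88  82  60  63 125 178 175 169 187 181 149 103 112 160 181 162 141 139 140 137 
149 150 145 140 120  99  86  83  84  78  94  86  81 123 144 146 129 118  99  81  75 147 185 181 145 126 141 139 144 
147 140 133 119  95  88  81  75 102 133 133 112 118 132 123 112  92  81  78 103 125 163 187 166 124 122 139 140 141 
135 116  95  92  85  66  63  78 135 160 125  84 114 139 137 134 106  81 108 162 188 188 168 126 111 129 141 143 139 
100  94  92  77  61  61  65  74  79  87  79  77  80 108 124 125 121 128 165 188 189 169 133 103 121 134 142 137 135 
 90  74  62  55  55  58  69  71  73  75  78  82  81 136 164 171 164 166 169 159 135 107 104 106 125 142 140 142 142
```

>>> jog_arm:
  deltas: [0, 0, 0.0003, 0, 0, 0, -0.3, 0, 0, 0.0003, 0, 0, 0, -0.3, 0, 0, 0.0003, 0, 0, 0, -0.3, 0, 0, 0.0003, 0, 0, 0, -0.3, 0, 0, 0.0003, 0, 0, 0, -0.3]

```text
time: 15.95
tool_pos: [0.4784, 0.0928, 0.072]
tcp_rot: [3.123, -0.342, 0.0]
wrist_force: [0.0, 0.4, -1.8]
width: 0.449
grip_force: 33.0
```

```bash
python3 - <<'E'
from workcell import *
s=readout.read_state(); print(s["tool_pos"],s["wrist_force"],s["torque"],s["width"],s["grip_force"])
print(finish_job())
E
```

```text
[0.4784287  0.0927635  0.07199659] [ 0.02459217  0.42231065 -1.84005875] [ 0.02187535  0.05495984 -0.02468336] 0.4489836333559975 32.9733145236969
the job is handed in; nothing more can be done
None
```

I handed the job in at about 16 s: the spacer is seated on its shoulder, and the pliers are still squeezed at 33 N, holding the spread ring round the stub at the groove. I put the ring at about 62 mm above the bench, within about 2 mm sideways, and the wrist force shows no contact beyond the pliers' weight.

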